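Set the studio bench vise to thirty degrees

ROBOT

A 7-joint arm with a two-finger parallel gripper is mounted at the origin on the work surface. World frame = base frame: x ahead of the robot, y to its left, z up, the work surface at z = 0. Lengths are in m, angles in rad, forces in N, time in s.
With the tool pointing down it reaches from about 0.425 to 0.825 m from the base axis. Payload 3.6 kg.
Tool frame: the origin (TCP) lies on the centre line of the jaws, within the pads' length; the fingertips stand env.finger_overhang ahead of it and the grasp point (between the pads) lies 2 mm behind it (env.finger_overhang is the distance from the TCP to the fingertips, in m); z points along the fingers, y is the line along which they close (so a half turn about z gives the same grasp; the last joint's range is limited). The gripper opens to 93 mm and grips with 3 to 60 N. Pads are 15 mm wide; open, the fingers measure 128 mm over their backs; the gripper's body (75 mm by 188 mm) begins 65 mm behind the grasp point.
Start: joints at [-1.282, 0.615, -0.013, 1.423, 0.008, 1.103, -0.04], TCP at [0.201, 0.618, 0.236] pointing down, gripper open.
Joint ranges: [-3.12, 3.12], [-0.3, 2.06], [-1.34, 1.32], [0.26, 2.42], [-1.36, 4.5], [0.01, 1.98], [-2.84, 2.84]. Speed limits (rad/s): [2.79, 2.79, 3.14, 3.14, 3.14, 3.14, 3.14].

INTERFACE

Orientations are given as a unit quaternion [w, x, y, z].
In Python, from rig import env gives the robot as it stands.
- The arm moves only by the shell command python3 -m inch 'ROWS' [OPENING] [FORCE]. ROWS is JSON, one flat list of numbers, 6 for each row, row after row: the shift along the tool's x, y, z each as a share of 0.075 m, from -1 to 1, then the turn, a rotation vector about the tool's x, y, z each as a share of 45 degrees, from -1 to 1. A call has 1 to 12 rows; each row shifts and turns the commanded pose from where the row before left it, along the tool's axes as they then stand; what a row does not reach is not made up. A row lasts 1/10 s, in which the tool goes at most 50 mm and 8.59 degrees, less where a joint would pass 70% of its speed; a pose out of reach is approached as far as the arm can. A call with a number of a shift or a turn outside -1 to 1 is refused whole. A call with a gripper value outside its range is refused whole. OPENING is the closure in counts, from 0 (fully open) to 255 (shut), set as the call begins (- or left out, the last holds). The fingers move at their own pace and stop on an object; FORCE is the grip in N (left out, the last holds). Time passes only in rows, so rows that do not move let the fingers close. It gives the time, the measured TCP pose, the force, the opening and the grip force at its end, in the units of the state.
- env.get_state(): the state, without advancing time (a new reading comes with each control period).
- env.snapshot(name): name is "scene" or "side" or "wrist"; returns the picture (480x640x3 uint8, blue, green, red); there is no depth.
- env.get_calibration(name): a dict with "camera_matrix" (3x3 intrinsics, pixels), "k1" (the pictures are not rectified: a ray, as slopes to the right and down, at radius r is drawn at 1 + k1 r^2 times it, then the intrinsics apply), "rvec" (rotation vector, rad) and "tvec" (3), from world to camera coordinates, as OpenCV has them; the wrist camera has in their place "T_tool_cam" (4x4, takes a point from camera to tool coordinates, whose origin is the TCP and whose axes are the flange's). Camera axes: x right, y down, z forward; pixel columns grow to the right and rows downward; lengths in m; the calibration is good to about 2 mm. A picture is of the moment at which its call begins: read the wrist's pose just before it. get_calibration takes no time and is no camera call.
- env.job_done(): hands the job in; it is judged then, once.
Trained networks look in the newest picture that a camera, given by its name, has taken for a name from the list of things; names that differ only in an ending like _2 or _b are one class to them, and where a whole thing is asked for, a point or a joint stands for the part that bears it (a point fixed in the world has none). Each returns a list of dicts, best first, with "confidence" (0 to 1); they miss things now and then, are a little off and sometimes report something else, mostly with a low value. They report only what shows in the picture. A call takes as long as a camera call.
- env.boxes_of(query, camera): "box" ([centre column, centre row, width, height] in pixels, round what is visible of it).
The state is a dict: "clock": time; "q": joint angles; "joint_velocities": joint speeds; "joint_torque": joint torques, N m; "tcp_pos": TCP position; "ee_rot": TCP orientation; "contact_force": force on the tool from outside, world axes, zero at the start; "wrist_torque": the same for the moment, N m; "width": opening from 0.0 (shut) to 1.0 (fully open); "grasp_force": force on a finger pad.
Only numpy, scipy, OpenCV 4.12 (cv2) and the standard library are available. Lean on these libraries where they do the work, as an engineer would, in place of code of your own. Each camera call takes 0.05 s, during which the arm holds its last target. There are 200 camera calls.

TASK

The bench vise is needed at thirty degrees for filing a wooden throwing rib: slacken the ball-ended clamp knob that locks its swivel base, swing the vise anticlockwise (seen from above) until its pointer stands at the 30-degree line of the base scale, and tighten the knob again so that the vise is locked there. Never force the vise round while the knob is biting, make the knob properly hand-tight without heaving on it (until it takes about 10 N of push at the ball to turn it further), and leave the pots and tools lying around it where they are.

Things in the scene. Friction and masses are not known exactly. Their poses are not given: they have to be found in the camera images.
- base: Fixed base of the vise: wooden board 300 x 260 x 18 mm, on it a round dark flange, 166 mm across, flat top 34 mm above the bench. Origin: underside, on the swivel axis. White lines on the flange every 10 degrees, -60 to +60, positive anticlockwise from above; zero is the longest (55 to 79 mm from the axis), along the base's own -y; +-30 and +-60 are a bit shorter, the rest short.
- mark30 (a point): Point on the base flange's top, on the +30-degree line, 64 mm from the swivel axis: the third line anticlockwise (seen from above) from the zero line.
- head (a joint): Swivel angle of the vise head, rad: 0 with the pointer on the zero line, growing anticlockwise from above; 0.524 (30 degrees) is wanted; stops at +-1.1. Starts between -0.5 and 0.2. With the knob slack it turns stiffly (0.8 N m) and stays where it is left; rightly clamped it resists about 4 N m and must not be forced.
- pivot (a point): Point on the vertical swivel axis, at the top of the head's round skirt (104 mm across), 52 mm above the bench. Its axes turn with the head: x from the screw handle (front) to the anvil (rear), y to the left of that, z up.
- pointer (a point): Tip of the bright pointer on the head's skirt, 57 mm from the swivel axis along the head's own -y, at the height of the scale. At the wanted angle it lies on the line from the axis to mark30.
- beam (a point): Top middle of the vise's front slide beam: grey bar 30 mm wide, upright sides 26 mm tall, top 104 mm above the bench, 66 mm from the axis along the head's -x. Grip it across or push it to swing the head. Behind it the jaws (66 mm wide) rise to 123 mm; before it, 107 mm from the axis, is the screw's cross bar, 131 mm long.
- lock: Clamp knob of the swivel lock: a bright arm on a vertical screw, with a black ball knob at its end. Origin: on the screw's axis at the height of the ball's centre, 78 mm above the bench; x along the arm, z up. An ear of the head (top 52 mm above the bench) carries it, so it goes round with the head: 34 mm along the head's x and 60 mm along its y from the swivel axis. Clockwise from above tightens.
- knob (a point): Centre of the black ball knob, 22 mm across, 62 mm from the screw's axis. The arm (10 mm thick) slopes from here to the hub, 14 mm lower. Pinch it or push it round the screw from either side with shut fingers. At the start the arm points roughly away from the swivel axis.
- foot (a point): Middle of the clamp screw's foot, on its axis; it bears on the flange. Where it bites is unseen and differs each time. It starts biting and lets go after 0.1 to 2 rad of turn. Slack, the ball takes 1 to 2 N to push round and stays as left. Biting, each rad adds some 60 N of clamp force; right is 40 to 80 N.
- hub (a point): Top of the arm's hub, on the screw axis. Push the ball square to the arm: about 10 N while the ball is still moving means rightly tight (0.6 N m on the screw). Once the hand stops the reading sinks to 5 to 8 N, so stop on force while pushing, slowly (about 50 mm/s), in short pushes, each begun off the ball. From the start the arm turns up to 2.3 rad anticlockwise and 1.3 rad clockwise to its stops.
- bowl_a: Bystander, to be left alone: white bowl, 150 mm across, 58 mm tall; origin under its middle.
- bowl_b: Bystander, to be left alone: terracotta bowl, 150 mm across, 58 mm tall; origin under its middle.
- mug: Bystander, to be left alone: blue mug, 80 mm across, 85 mm tall; origin under its middle.
- jar: Bystander, to be left alone: white lidded jar, 68 mm across, 85 mm tall; origin under its middle.
- brush: Bystander, to be left alone: flat brush, 190 mm long; origin under its middle.
- file: Bystander, to be left alone: flat file with wooden handle, 295 mm long along its x; origin under its middle.
- loop_tool: Bystander, to be left alone: loop turning tool, 190 mm long; origin under its middle.
- rib: Bystander, to be left alone: wooden throwing rib 96 x 36 x 6 mm, lying on the vise board; origin under its middle.

How it is judged:
On the way, in this order (a step that is already met when the one before it is completed fails the run):
1. the knob is slackened: its foot no longer presses on the base (contact force between lock and base below 2 N), for 0.2 s.
2. the head is swung round to the 30-degree line (within 3 degrees) (value of joint head between 0.4716 and 0.5756 rad), for 0.2 s.
At the end, for the whole second after the job is handed in: The head stands within 2 degrees of the 30-degree line, at rest, clamped there by the knob with 40 to 80 N (hand-tight: about 10 N of push at the ball while it is turning) (value of joint head between 0.4886 and 0.5586 rad and contact force between lock and base between 40 and 80 N and velocity of joint head between -0.02 and 0.02 rad/s); the robot touches nothing.
It fails at once if the head is forced round while the knob clamps it (turning faster than 0.25 rad/s under more than 25 N of clamp force) (contact force between lock and base above 25 N and (velocity of joint head above 0.25 rad/s or velocity of joint head below -0.25 rad/s)).
It fails at once if the knob is heaved on: over 110 N of clamp force once the head has been swung (contact force between lock and base above 110 N and value of joint head above 0.4 rad).
It fails at once if a pot or tool on the bench is moved by more than 20 mm (distance of any of bowl_a, bowl_b, mug, jar, brush, file, loop_tool, rib from where it was at the start of the episode above 0.02 m).
It also fails if it takes over 66 s, if anything falls off the work surface, if the arm or the gripper's body presses on something with over 40 N, if the wrist force passes 120 N, or if a joint passes its speed limit or range.

## Working session

There is one attempt and no reset: what is moved stays moved. The work goes in short steps, Python scripts to look and compute and a shell command to move; the robot and the scene stay as the last step left them, time stands still between calls to the robot, and variables do not carry over. Pictures are saved under pics/ and viewed, at most 10 in all, crops included, and the job is handed in when it is done.

```bash
ls; mkdir -p pics; python3 - <<'E'
from rig import env
import cv2
print(env.get_state(), env.finger_overhang)
for n in ("scene","side"):
    im=env.snapshot(n); cv2.imwrite(f"pics/{n}0.png",im)
    print(n,env.get_calibration(n))
    for q in ("base","pivot","pointer","mark30","beam","lock","knob","hub","foot"):
        print(q,[(round(d["confidence"],2),[round(v) for v in d["box"]]) for d in env.boxes_of(q,n)[:2]])
print(env.get_calibration("wrist"))
E
```

```text
pics
{'clock': 0.0, 'q': array([-1.28249321,  0.61588503, -0.01260114,  1.42486749,  0.00809094,
        1.10340273, -0.04037989]), 'joint_velocities': array([-0.00145517, -0.00064514, -0.00199533,  0.00043299,  0.00160407,
       -0.00114019,  0.00061262]), 'joint_torque': array([-8.75874434e-05, -4.58930790e+01,  2.09384216e-01, -1.65747535e+01,
       -6.09600591e-02,  2.04522087e-02,  2.40670333e-04]), 'tcp_pos': array([0.20102656, 0.61735633, 0.23451376]), 'ee_rot': array([-1.79036765e-04,  1.56717791e-01,  9.87642625e-01, -1.24345415e-03]), 'contact_force': array([-0.038177  ,  0.33755629,  0.12957624]), 'wrist_torque': array([ 0.0442098 , -0.0404769 ,  0.00882057]), 'grasp_force': 0.0, 'width': 1.0025032420565607} 0.017
scene {'camera_matrix': array([[491.84062402,   0.        , 329.63404353],
       [  0.        , 491.84062402, 242.11157253],
       [  0.        ,   0.        ,   1.        ]]), 'k1': 0.029166950209003197, 'rvec': array([ 1.59287721,  1.98679112, -0.81741246]), 'tvec': array([ 0.15457806, -0.31669679,  1.54294192])}
base [(0.66, [311, 260, 149, 116])]
pivot [(
[... 786 characters left out ...]
 229, 5, 12])]
knob [(0.61, [227, 188, 54, 36]), (0.51, [347, 231, 7, 11])]
hub [(0.44, [339, 287, 158, 96])]
foot [(0.17, [228, 190, 51, 37])]
{'camera_matrix': array([[381.86691498,   0.        , 318.41895993],
       [  0.        , 381.86691498, 241.45477998],
       [  0.        ,   0.        ,   1.        ]]), 'k1': 0.004062159249188543, 'T_tool_cam': array([[ 2.93891506e-04, -9.64301874e-01, -2.64805230e-01,
         7.26989655e-02],
       [ 9.99999926e-01,  2.17931368e-04,  3.16231886e-04,
         7.35855335e-04],
       [-2.47233634e-04, -2.64805304e-01,  9.64301867e-01,
        -1.49610832e-01],
       [ 0.00000000e+00,  0.00000000e+00,  0.00000000e+00,
         1.00000000e+00]])}
```

```bash
cat > h.py <<'E'
import numpy as np, cv2
from scipy.spatial.transform import Rotation as R
from rig import env
def cam(n):
    c=env.get_calibration(n); K=c["camera_matrix"]
    if n=="wrist":
        s=env.get_state(); q=s["ee_rot"]; T=np.eye(4); T[:3,:3]=R.from_quat([q[1],q[2],q[3],q[0]]).as_matrix(); T[:3,3]=s["tcp_pos"]
        W=T@c["T_tool_cam"]; Rc=W[:3,:3].T; t=-Rc@W[:3,3]
    else:
        Rc=R.from_rotvec(c["rvec"]).as_matrix(); t=c["tvec"]
    return K,c["k1"],Rc,t
def proj(C,P):
    K,k,Rc,t=C; P=np.atleast_2d(P)
    return cv2.projectPoints(P.astype(float),cv2.Rodrigues(Rc)[0],np.array(t,float),K,np.array([k,0,0,0,0.]))[0][:,0]
def onz(C,uv,z):
    K,k,Rc,t=C
    s=cv2.undistortPoints(np.array([[uv]],float),K,np.array([k,0,0,0,0.]))[0,0]
    d=Rc.T@np.array([*s,1]); o=-Rc.T@t
    return o+d*(z-o[2])/d[2]
E
python3 - <<'E'
from h import *
a=cv2.imread("pics/scene0.png")[140:340,200:460]
b=cv2.imread("pics/side0.png")[130:370,160:440]
cv2.imwrite("pics/a.png",cv2.resize(a,None,fx=3,fy=3,interpolation=3)[:600]);cv2.imwrite("pics/b.png",cv2.resize(b,None,fx=2.5,fy=2.5,interpolation=3))
C=cam("scene"); print("knob",onz(C,(336,260),.078),"beam",onz(C,(322,231),.07)); print(onz(C,(311,260),.018))
C=cam("side"); print(onz(C,(347,231),.078),onz(C,(328,256),.07),onz(C,(339,287),.018))
E
```

```text
knob [ 0.58894973 -0.00953752  0.078     ] beam [ 0.49843138 -0.06315918  0.07      ]
[ 0.54847234 -0.07926474  0.018     ]
[ 0.60060592 -0.00944017  0.078     ] [ 0.50742555 -0.05258517  0.07      ] [ 0.4982446  -0.10690897  0.018     ]
```

View pics/a.png

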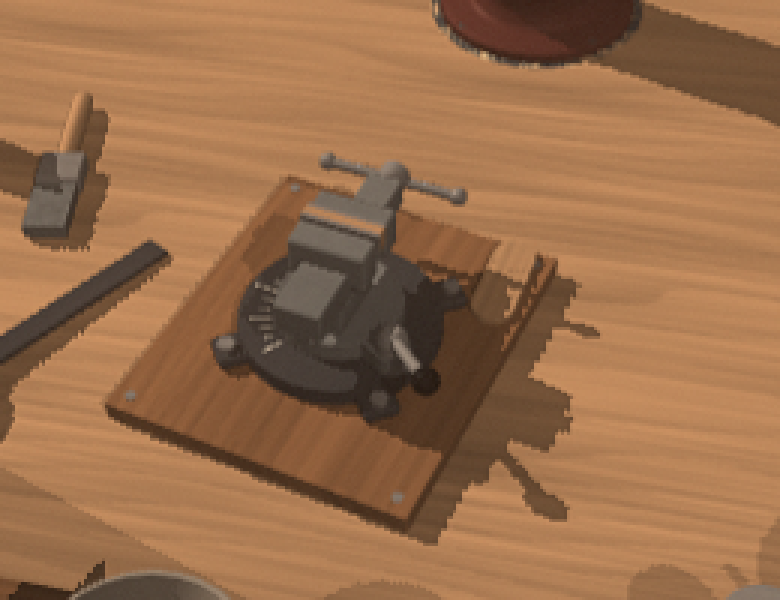

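View pics/b.png

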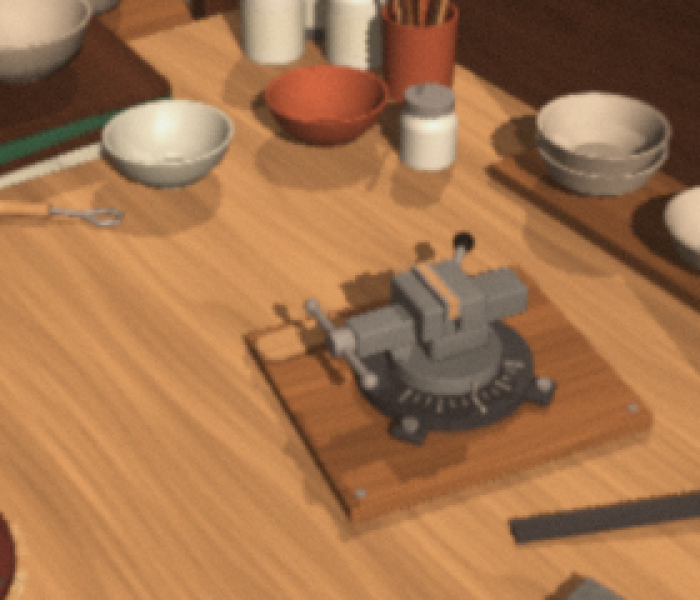

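The scene view shows the vise with its crossbar at (309-353, 193-205) and the ball at (342,267). In the side view the ball is at (345,226) and the crossbar ends are at (285,252) and (308,282). Next I triangulate.

```bash
python3 - <<'E'
from h import *
A,B=cam("scene"),cam("side")
sa=lambda x,y:(200+x/3,140+y/3); sb=lambda x,y:(160+x/2.5,130+y/2.5)
def tri(u,v):
    P=[]
    for C,p in((A,u),(B,v)):
        s=cv2.undistortPoints(np.array([[p]],float),C[0],np.array([C[1],0,0,0,0.]))[0,0]
        P.append((np.c_[C[2],C[3]],s))
    X=cv2.triangulatePoints(P[0][0],P[1][0],P[0][1],P[1][1])[:,0]; return X[:3]/X[3]
print("ball",tri(sa(426,381),sb(463,241)))
e1=tri(sa(327,160),sb(370,381));e2=tri(sa(460,196),sb(312,306));print("bar",e1,e2,(e1+e2)/2,np.linalg.norm(e1-e2))
cs=[onz(A,sa(*p),.018)[:2] for p in((108,405),(405,527),(555,260),(290,178))]
print(np.round(cs,3),np.mean(cs,0))
cs=[onz(B,sb(*p),.018)[:2] for p in((250,338),(352,515),(650,412),(525,268))]
print(np.round(cs,3),np.mean(cs,0))
for o in("bowl","mug","jar","brush","file","loop_tool","rib"):
  for n,C in(("scene",A),("side",B)):
    print(o,n,[(round(d["confidence"],2),np.round(onz(C,d["box"][:2],.02)[:2],2)) for d in env.boxes_of(o,n)[:3] if d["confidence"]>.3])
E
```

```text
ball [0.6082035  0.00745909 0.07958837]
bar [ 0.39746454 -0.12090294  0.0920796 ] [ 0.41868944 -0.0046766   0.09185433] [ 0.40807699 -0.06278977  0.09196697] 0.11814868041205269
[[ 0.631 -0.237]
 [ 0.694  0.011]
 [ 0.398  0.076]
 [ 0.343 -0.171]] [ 0.51641694 -0.08046817]
[[ 0.397  0.069]
 [ 0.336 -0.181]
 [ 0.629 -0.239]
 [ 0.689 -0.002]] [ 0.51251324 -0.08810498]
bowl scene [(0.65, array([0.47, 0.41])), (0.59, array([0.68, 0.38])), (0.59, array([ 0.54, -0.02]))]
bowl side [(0.89, array([0.72, 0.4 ])), (0.76, array([0.52, 0.43]))]
mug scene [(0.81, array([ 0.61, -0.48])), (0.65, array([0.35, 0.41])), (0.44, array([ 0.55, -0.08]))]
mug side [(0.56, array([ 0.65, -0.46])), (0.45, array([0.66, 0.06])), (0.42, array([0.72, 0.4 ]))]
jar scene [(0.82, array([0.75, 0.26]))]
jar side [(0.58, array([0.79, 0.29]))]
brush scene [(0.68, array([ 0.37, -0.39]))]
brush side [(0.78, array([ 0.35, -0.39]))]
file scene [(0.88, array([ 0.59, -0.33]))]
file side [(0.57, array([ 0.55, -0.33]))]
loop_tool scene [(0.57, array([0.35, 0.41]))]
loop_tool side [(0.78, array([0.33, 0.4 ])), (0.37, array([ 0.5 , -0.11]))]
rib scene [(0.72, array([0.44, 0.04])), (0.36, array([0.68, 0.39])), (0.36, array([ 0.37, -0.38]))]
rib side [(0.78, array([0.43, 0.04]))]
```

```bash
python3 -m inch '[-0.427,-0.448,-0.042,0,0,0,-0.427,-0.448,-0.042,0,0,0,-0.427,-0.448,-0.042,0,0,0,-0.427,-0.448,-0.042,0,0,0,-0.427,-0.448,-0.042,0,0,0,-0.427,-0.448,-0.042,0,0,0,-0.427,-0.448,-0.042,0,0,0,-0.427,-0.448,-0.042,0,0,0,-0.427,-0.448,-0.042,0,0,0,-0.427,-0.448,-0.042,0,0,0,-0.427,-0.448,-0.042,0,0,0,-0.427,-0.448,-0.042,0,0,0]' 255 20 && python3 -m inch '[-0.427,-0.448,-0.042,0,0,0,-0.427,-0.448,-0.042,0,0,0,-0.427,-0.448,-0.042,0,0,0,-0.427,-0.448,-0.042,0,0,0,0,0,0,0,0,0.19,0,0,0,0,0,0.19,0,0,0,0,0,0.19,0,0,0,0,0,0.19,0,0,0,0,0,0]'
python3 - <<'E'
from h import *
s=env.get_state();print(s["q"],s["contact_force"])
C=cam("wrist");im=env.snapshot("wrist");cv2.imwrite("pics/w1.png",im)
for q in("knob","pointer","beam","lock"):
    print(q,[(round(d["confidence"],2),np.round(d["box"])) for d in env.boxes_of(q,"wrist")[:2]])
E
```

```text
clock: 2.9
tcp_pos: [0.4425, 0.114, 0.274]
ee_rot: [0.001, 0.157, 0.988, 0.0]
contact_force: [0.7, 0.5, 0.1]
width: 0.029
grasp_force: 0.0
clock: 3.8
tcp_pos: [0.5221, -0.0516, 0.2861]
ee_rot: [0.0, 0.44, 0.898, -0.0]
contact_force: [0.4, -0.9, 0.2]
width: 0.008
grasp_force: 0.0
[-0.17711258  0.38213017  0.33583096  1.71577946 -0.14052658  1.06723812
  0.86383187] [ 0.41951212 -0.90244821  0.2174209 ]
knob [(0.88, array([391., 216.,  91.,  26.]))]
pointer [(0.65, array([293., 192., 285., 192.]))]
beam [(0.96, array([297., 195., 284., 205.]))]
lock []
```

View pics/w1.png

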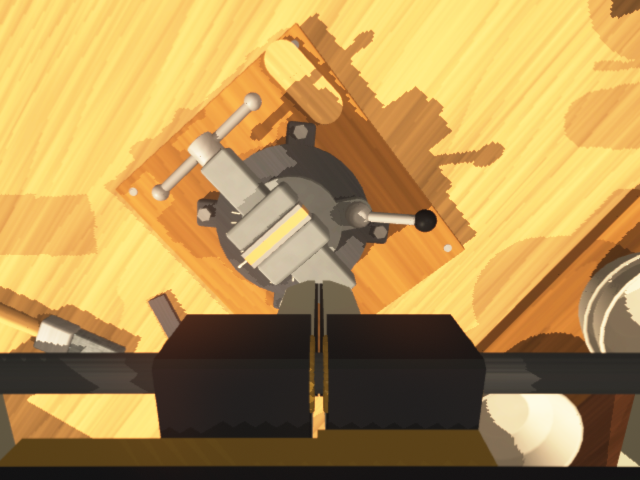

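Wrist view: ball at (426,220), hub at (357,213), bar ends at (253,102) and (161,193), board corners at (113,187), (298,25) and (467,249).

```bash
python3 - <<'E'
from h import *
C=cam("wrist")
b=onz(C,(426,220),.078);h=onz(C,(357,212),.070);e1=onz(C,(253,102),.091);e2=onz(C,(161,193),.091)
print("ball",b,"hub",h,"bar",e1,e2,np.linalg.norm(e1-e2))
m=(e1+e2)/2;d=(e1-e2)[:2];d/=np.linalg.norm(d);x=np.array([d[1],-d[0]]);print("headyaw",np.degrees(np.arctan2(x[1],x[0])),"axis",m[:2]+.107*x)
p=m[:2]+.107*x; print("lock",p+.034*x+.06*d)
cs=[onz(C,q,.018)[:2] for q in((113,187),(298,25),(467,249))];print(cs, (cs[0]+cs[2])/2)
for a,c in((0,1),(1,2)):
    v=cs[c]-cs[a];print(np.linalg.norm(v),np.degrees(np.arctan2(v[1],v[0])))
E
```

```text
ball [0.60637799 0.00919758 0.078     ] hub [ 0.55094567 -0.02602022  0.07      ] bar [ 0.41660956 -0.00505991  0.091     ] [ 0.39583028 -0.11946031  0.091     ] 0.11627222298617332
headyaw -10.294768412945611 axis [ 0.51149737 -0.08138234]
lock [ 0.55567276 -0.02842448]
[array([ 0.33380702, -0.17262358]), array([0.39740447, 0.07767596]), array([0.68754446, 0.01320826])] [ 0.51067574 -0.07970766]
0.25825277682632364 75.74366347529008
0.2972159093055029 -12.527330279687517
```

```bash
python3 -m inch '[-0.172,0.458,0,0,0,0,-0.172,0.458,0,0,0,0,-0.172,0.458,0,0,0,0,0,0,0.536,0,0,0,0,0,0.536,0,0,0,0,0,0.536,0,0,0,0,0,0.536,0,0,0,0,0,0.536,0,0,0,0,0,0,0,0,0,0,0,0,0,0,0]'; python3 - <<'E'
from h import *
C=cam("side");im=env.snapshot("side");cv2.imwrite("pics/s1.png",cv2.resize(im[150:320,220:430],None,fx=3,fy=3))
E
```

```text
clock: 5.05
tcp_pos: [0.6274, -0.0194, 0.0853]
ee_rot: [-0.0, 0.44, 0.898, -0.0]
contact_force: [0.1, 0.7, 0.3]
width: 0.005
grasp_force: 0.0
```

View pics/s1.png

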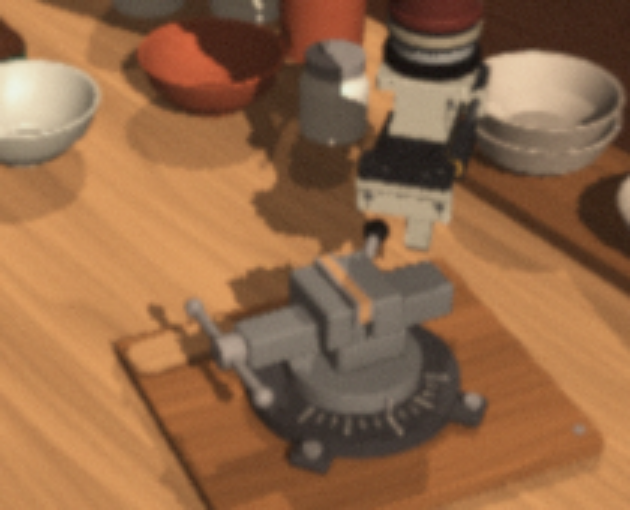

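```bash
python3 -m inch '[0.1,0,0,0,0,0,0.1,0,0,0,0,0,0.08,0.025,0,0,0,-0.127,0.08,0.025,0,0,0,-0.127]'; python3 -m inch '[0.083,0.025,0,0,0,-0.127,0.083,0.025,0,0,0,-0.127]';python3 -m inch '[0.083,0.025,0,0,0,-0.127,0.083,0.025,0,0,0,-0.127]'
```

```text
clock: 5.5
tcp_pos: [0.6154, 0.0024, 0.0873]
ee_rot: [0.004, 0.347, 0.938, -0.0]
contact_force: [1.9, -4.1, -0.9]
width: 0.006
grasp_force: 2.2
clock: 5.7
tcp_pos: [0.6082, 0.0137, 0.0873]
ee_rot: [0.004, 0.252, 0.968, -0.0]
contact_force: [3.1, -2.5, -1.0]
width: 0.008
grasp_force: 1.8
clock: 5.9
tcp_pos: [0.5986, 0.0236, 0.0872]
ee_rot: [0.004, 0.154, 0.988, 0.0]
contact_force: [2.9, -0.4, -0.9]
width: 0.007
grasp_force: 1.4
```

```bash
for i in 1 2 3; do python3 -m inch '[0.083,0.025,0,0,0,-0.127,0.083,0.025,0,0,0,-0.127]' | grep -E 'tcp|contact'; done
```

```text
tcp_pos: [0.5872, 0.0314, 0.0871]
contact_force: [1.6, 0.1, -0.6]
tcp_pos: [0.5748, 0.0366, 0.0871]
contact_force: [2.2, 0.5, -0.7]
tcp_pos: [0.5619, 0.0394, 0.0871]
contact_force: [1.8, 1.5, -0.3]
```

```bash
python3 -m inch '[-0.27,0,0,0,0,0,0,0,-0.5,0,0,0,0,0,-0.5,0,0,0,0,0,-0.5,0,0,0.19,0,0,0,0,0,0.19,0,0,0,0,0,0.19,0,0,0,0,0,0]' 132 10; python3 - <<'E'
from h import *
s=env.get_state();q=s["ee_rot"];M=R.from_quat([*q[1:],q[0]]).as_matrix()
print(np.degrees(np.arctan2(M[1,0],M[0,0])),M.T@(np.array([.4465,-.0697,.2])-s["tcp_pos"])/.075)
C=cam("wrist");im=env.snapshot("wrist");cv2.imwrite("pics/w2.png",im);print(s["q"])
E
```

```text
clock: 7.2
tcp_pos: [0.5794, 0.0437, 0.1992]
ee_rot: [0.001, 0.08, 0.997, 0.0]
contact_force: [-0.9, -0.8, -0.4]
width: 0.481
grasp_force: 0.0
170.77420453676757 [ 1.50678651 -1.77614286 -0.01474128]
[-0.1373638   0.54271039  0.0382097   1.681415   -0.02454904  0.91543263
  1.32005037]
```

View pics/w2.png

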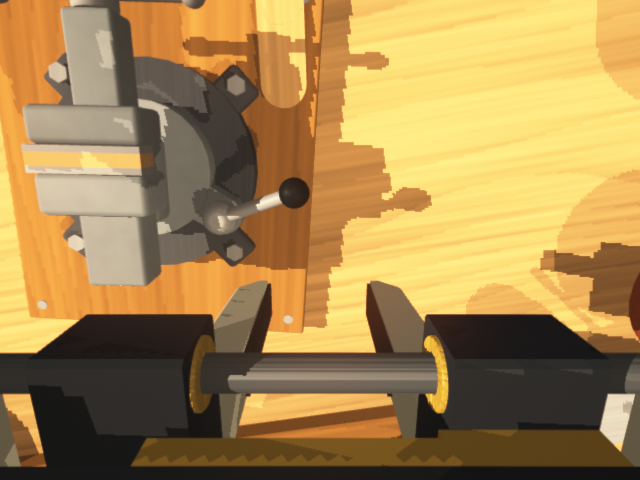

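The knob arm has swung round to ball (293,192), hub (222,213). Next I straddle the beam.

```bash
python3 -m inch '[0.38,-0.444,0,0,0,0,0.38,-0.444,0,0,0,0,0.38,-0.444,0,0,0,0,0.38,-0.444,0,0,0,0,0,0,0.2,0,0,0,0,0,0,0,0,0]'; python3 - <<'E'
from h import *
C=cam("wrist");print("ball",onz(C,(293,192),.078)) # stale pose, ignore
im=env.snapshot("wrist");cv2.imwrite("pics/w3.png",im)
a=env.snapshot("scene");cv2.imwrite("pics/sc3.png",cv2.resize(a[170:300,250:420],None,fx=4,fy=4,interpolation=3))
E
```

```text
clock: 7.85
tcp_pos: [0.4437, -0.0708, 0.1821]
ee_rot: [-0.001, 0.081, 0.997, -0.0]
contact_force: [-0.2, -0.0, -0.0]
width: 0.483
grasp_force: 0.0
ball [ 0.40431056 -0.08085813  0.078     ]
```

View pics/w3.png

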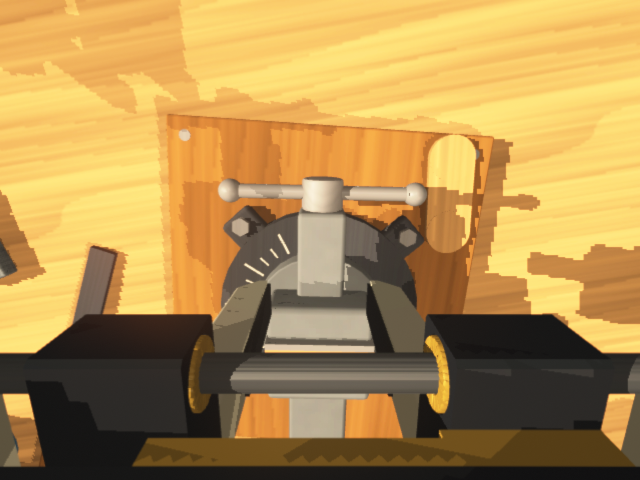

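```bash
python3 - <<'E'
from h import *
C=cam("wrist");s=env.get_state();q=s["ee_rot"];M=R.from_quat([*q[1:],q[0]]).as_matrix()
f=lambda p:np.round((M.T@(p-s["tcp_pos"]))[:2]*1000,1)
for n,uv,z in(("jaw292",(321,292),.104),("jaw292h",(321,292),.123),("jaw345",(321,345),.123),("bar",(323,192),.091),("hubfront",(323,210),.104),("beamL",(298,250),.104),("beamR",(346,250),.104),("axis",None,0)):
    p=onz(C,uv,z) if uv else np.array([.5115,-.0815,0]); print(n,f(p),p[:2])
E
```

```text
jaw292 [-23.9   2.4] [ 0.47004527 -0.07106824]
jaw292h [-15.9   2.2] [ 0.46208632 -0.06994211]
jaw345 [-50.9   2.3] [ 0.49670585 -0.07544071]
bar [38.7  3.6] [ 0.40837837 -0.05989775]
hubfront [29.6  3.5] [ 0.41734946 -0.06147041]
beamL [  4.3 -12. ] [ 0.43989058 -0.08081824]
beamR [ 4.3 17.9] [ 0.44465    -0.05123021]
axis [-66.4  -1.4] [ 0.5115 -0.0815]
```

```bash
python3 -m inch '[0.06,0.033,0.37,0,0,0,0,0,0.37,0,0,0,0,0,0.37,0,0,0,0,0,0,0,0,0]' && python3 -m inch '[0,0,0,0,0,0,0,0,0,0,0,0,0,0,0,0,0,0,0,0,0,0,0,0]' 255 10
```

```text
clock: 8.35
tcp_pos: [0.4405, -0.0658, 0.0972]
ee_rot: [-0.003, 0.079, 0.997, 0.0]
contact_force: [-0.0, 0.1, 0.6]
width: 0.479
grasp_force: 0.0
clock: 8.75
tcp_pos: [0.4425, -0.069, 0.1004]
ee_rot: [0.002, 0.082, 0.997, -0.001]
contact_force: [-0.1, -5.6, -1.1]
width: 0.323
grasp_force: 10.0
```

```bash
python3 -m inch '[0,-0.0467,0,0,0,-0.0637,0,-0.0467,0,0,0,-0.0637,0,-0.0467,0,0,0,-0.0637]' && python3 -m inch '[0,-0.0467,0,0,0,-0.0637,0,-0.0467,0,0,0,-0.0637,0,-0.0467,0,0,0,-0.0637,0,-0.0467,0,0,0,-0.0637,0,-0.0467,0,0,0,-0.0637,0,-0.0467,0,0,0,-0.0637,0,0,0,0,0,0,0,0,0,0,0,0]'
python3 - <<'E'
from h import *
s=env.get_state();q=s["ee_rot"];M=R.from_quat([*q[1:],q[0]]).as_matrix()
d=s["tcp_pos"]-[.5115,-.0815,0];print(np.degrees(np.arctan2(M[1,0],M[0,0]))-180,np.degrees(np.arctan2(-d[1],-d[0])),np.hypot(*d[:2]))
im=env.snapshot("side");cv2.imwrite("pics/s4.png",cv2.resize(im[220:320,270:410],None,fx=5.6,fy=5.6,interpolation=cv2.INTER_CUBIC))
E
```

```text
clock: 9.05
tcp_pos: [0.4432, -0.0732, 0.1004]
ee_rot: [0.003, 0.004, 1.0, 0.003]
contact_force: [4.0, 6.6, -1.9]
width: 0.342
grasp_force: 10.8
clock: 9.85
tcp_pos: [0.4438, -0.0946, 0.1004]
ee_rot: [0.002, -0.145, 0.989, 0.002]
contact_force: [-0.1, 5.5, 0.6]
width: 0.335
grasp_force: 9.6
-343.31166409217803 10.91991608868816 0.06892219057240208
```

View pics/s4.png

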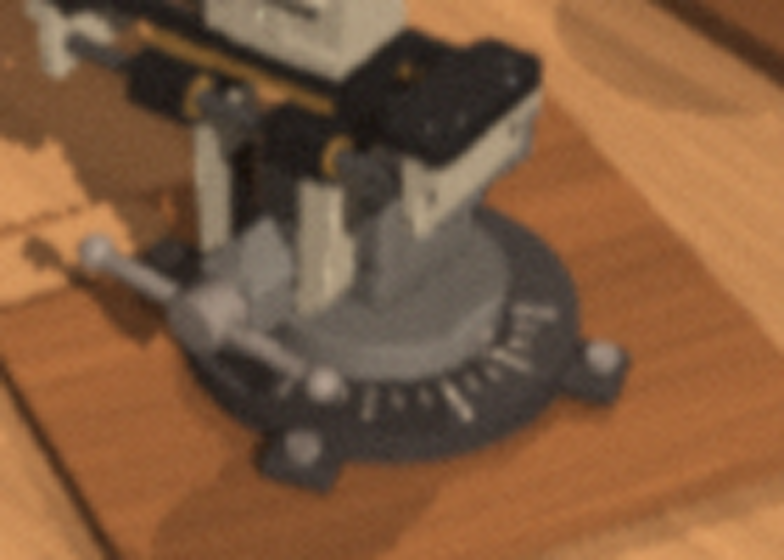

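```bash
python3 -m inch '[0,-0.045,0,0,0,0,0,-0.045,0,0,0,0,0,0,0,0,0,0,0,0,0,0,0,0]'
cat > m.py <<'E'
from h import *
s=env.get_state();q=s["ee_rot"];M=R.from_quat([*q[1:],q[0]]).as_matrix()
d=s["tcp_pos"]-[.5115,-.0815,0];print(np.degrees(np.arctan2(M[1,0],M[0,0]))%360-180,np.degrees(np.arctan2(-d[1],-d[0])),np.hypot(*d[:2]))
E
python3 m.py
```

```text
clock: 10.3
tcp_pos: [0.4438, -0.0992, 0.1002]
ee_rot: [-0.0, -0.146, 0.989, 0.003]
contact_force: [-2.1, 8.5, 4.0]
width: 0.328
grasp_force: 9.9
16.760873371306104 14.642256364094205 0.06992752431966948
```

```bash
python3 -m inch '[0,0,0,0,0,0,0,0,0,0,0,0]' 110 | head -1; python3 m.py; python3 -m inch '[0,0,-0.45,0,0,0,0,0,-0.45,0,0,0,0,0,-0.45,0,0,0,0,0,0,0,0,0.19,0,0,0,0,0,0.19,0,0,0,0,0,0.19,0,0,0,0,0,0.19,0,0,0,0,0,0.19,0,0,0,0,0,0.19,0,0,0,0,0,0.19,0,0,0,0,0,0.19,0,0,0,0,0,0.19]' 0;  python3 - <<'E'
from h import *
s=env.get_state();q=s["ee_rot"];M=R.from_quat([*q[1:],q[0]]).as_matrix()
print(s["q"],M.T@(np.array([.535,-.165,.165])-s["tcp_pos"])/.075)
E
```

```text
clock: 10.5
16.60248175397018 18.661938889352808 0.07002883106389154
clock: 11.7
tcp_pos: [0.4448, -0.1052, 0.2012]
ee_rot: [0.001, 0.506, 0.862, 0.0]
contact_force: [-0.1, -0.4, -0.2]
width: 1.001
grasp_force: 0.0
[ 0.02579057  0.37029492  0.2153055   2.00916453 -0.11100007  0.77159935
  0.81540122] [-1.28140979  0.66193253  0.48458344]
```

```bash
python3 -m inch '[-0.43,0.22,0,0,0,0.15,-0.43,0.3,0,0,0,0,-0.43,0.37,0,0,0,0,0,0,0.24,0,0,0,0,0,0.24,0,0,0,0,0,0,0,0,0]'; python3 - <<'E'
from h import *
C=cam("wrist");im=env.snapshot("wrist");cv2.imwrite("pics/w5.png",im)
T=np.array([[.5115,-.0815]])
print(proj(C,[[.5115,-.0815,.052],[.526,-.1365,.034]]))
np.savez("c5.npz",*[np.asarray(v) for v in C])
E
```

```text
clock: 12.3
tcp_pos: [0.5447, -0.1646, 0.1627]
ee_rot: [-0.002, 0.554, 0.833, -0.001]
contact_force: [-0.1, -0.4, -0.0]
width: 0.998
grasp_force: 0.0
[[319.93160273 111.42386422]
 [308.99257656 194.32172181]]
```

View pics/w5.png

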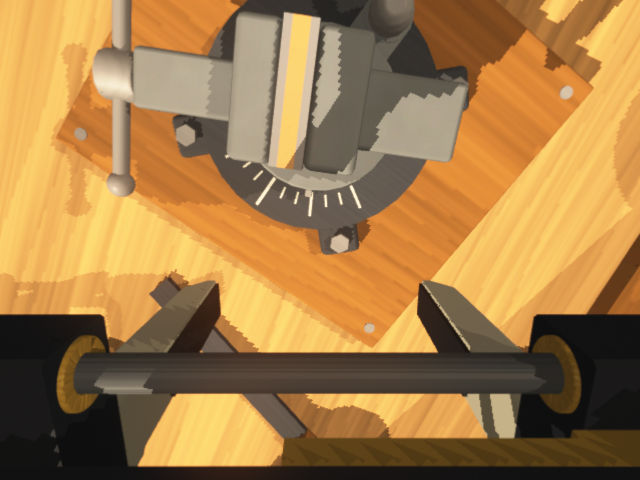

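Zero line at (265,191), +30 line at (310,205), and the pointer is close to it at (308,192). I'll zoom in to measure it.

```bash
python3 - <<'E'
from h import *
im=cv2.imread("pics/w5.png")[150:225,245:375];cv2.imwrite("pics/w5z.png",cv2.resize(im,None,fx=6,fy=6,interpolation=cv2.INTER_NEAREST))
E
```

```text
(no output)
```

View pics/w5z.png

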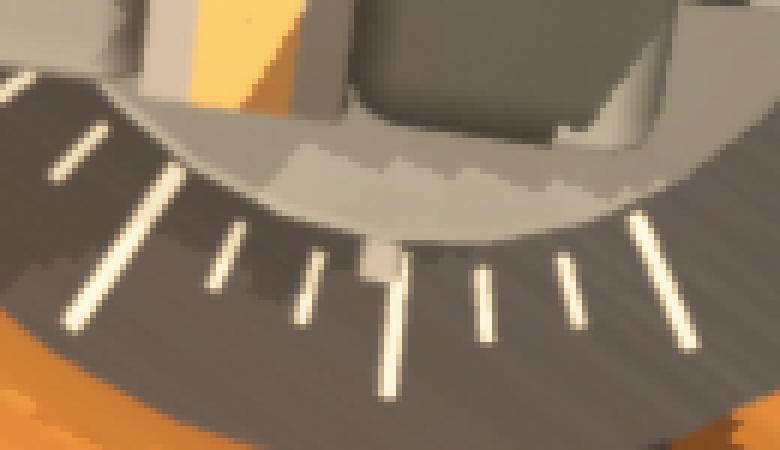

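```bash
python3 - <<'E'
from h import *
C=[v for v in np.load("c5.npz").values()];C[1]=float(C[1])
P=lambda x,y,z=.034:onz(C,(245+(x-2.5)/6,150+(y-2.5)/6),z)[:2]
L={-10:((105,125),(54,180)),0:((178,170),(70,325)),10:((240,225),(212,288)),20:((319,252),(301,322)),30:((404,255),(388,398)),40:((483,268),(488,340)),50:((563,256),(579,325)),60:((636,215),(690,348))}
from scipy.optimize import least_squares
def res(p):
    c,yaw=p[:2],p[2];r=[]
    for a,e in L.items():
        t=yaw-np.pi/2+np.radians(a);n=np.array([-np.sin(t),np.cos(t)])
        r+=[n@(P(*q)-c) for q in e]
    return np.array(r)*1000
s=least_squares(res,[.5115,-.0815,-.23]);c=s.x[:2];print(s.x,np.degrees(s.x[2]),np.sqrt(np.mean(s.fun**2)))
for z in(.034,.037):
    for q in((377,279),(378,260)):
        d=P(*q,z)-c;print(z,np.hypot(*d),np.degrees(np.arctan2(d[1],d[0]))+90-np.degrees(s.x[2]))
E
```

```text
[ 0.51123196 -0.08090581 -0.23381113] -13.396391027178698 0.11428795848740582
0.034 0.05897137310359152 27.32725648775673
0.034 0.05665609727441247 27.105086687707587
0.037 0.05851832333093338 27.354083937574746
0.037 0.0562278803818791 27.133726565850058
```

```bash
python3 -m inch '[0,0,-0.5,0,0,0,0,0,0,0,0,-0.19,0,0,0,0,0,-0.19,0,0,0,0,0,-0.19,0,0,0,0,0,-0.19,0,0,0,0,0,-0.19,0,0,0,0,0,-0.19,0,0,0,0,0,-0.19,0,0,0,0,0,-0.19,0,0,0,0,0,-0.19,0,0,0,0,0,-0.15,0,0,0,0,0,0]' 110;  python3 - <<'E'
from h import *
s=env.get_state();q=s["ee_rot"];M=R.from_quat([*q[1:],q[0]]).as_matrix()
print(s["q"],M.T@(np.array([.4432,-.0976,.1])-s["tcp_pos"])/.075,np.degrees(np.arctan2(M[1,0],M[0,0]))%360)
E
```

```text
clock: 13.55
tcp_pos: [0.5464, -0.1654, 0.2036]
ee_rot: [0.001, -0.143, 0.99, -0.001]
contact_force: [-0.4, 0.7, 0.5]
width: 0.57
grasp_force: 0.0
[ 0.3621164   0.52780292 -0.16506303  1.70044181  0.10494591  0.91938025
  2.01330242] [1.06686749 1.25907939 1.37747916] 196.43731142061264
```

```bash
python3 -m inch '[0.356,0.42,0,0,0,0,0.356,0.42,0,0,0,0,0.356,0.42,0,0,0,0,0,0,0,0,0,0,0,0,0.459,0,0,0,0,0,0.459,0,0,0,0,0,0.459,0,0,0,0,0,0,0,0,0]'; sed -i 's/.5115,-.0815/.5112,-.0809/' m.py; python3 m.py; python3 -m inch '[0,0,0,0,0,0,0,0,0,0,0,0,0,0,0,0,0,0]' 255 10; python3 m.py
```

```text
clock: 14.35
tcp_pos: [0.441, -0.097, 0.0964]
ee_rot: [-0.003, -0.142, 0.99, 0.001]
contact_force: [-0.5, 0.5, 0.2]
width: 0.571
grasp_force: 0.0
16.367337620545953 12.94336152876533 0.0720617384114703
clock: 14.65
tcp_pos: [0.4439, -0.0973, 0.1005]
ee_rot: [0.002, -0.143, 0.99, -0.001]
contact_force: [0.2, -4.2, 0.2]
width: 0.357
grasp_force: 4.6
16.46182589883847 13.670505216469676 0.06929455377503234
```

```bash
python3 -m inch '[0,0,0,0,0,0,0,0,0,0,0,0]'; python3 m.py; python3 -m inch '[0,-0.04,0,0,0,0,0,-0.03,0,0,0,0,0,0,0,0,0,0]'; python3 m.py
```

```text
clock: 14.85
tcp_pos: [0.4443, -0.0988, 0.1004]
ee_rot: [0.002, -0.142, 0.99, -0.002]
contact_force: [0.5, -4.8, 7.6]
width: 0.321
grasp_force: 10.0
16.358790112175853 14.993981543852195 0.06923556875839705
clock: 15.15
tcp_pos: [0.4444, -0.099, 0.1003]
ee_rot: [0.001, -0.144, 0.99, 0.002]
contact_force: [-0.7, 4.3, 10.7]
width: 0.325
grasp_force: 10.0
16.562535971813645 15.12459692854357 0.06919472056245406
```

```bash
python3 -m inch '[0,-0.05,0,0,0,0,0,-0.04,0,0,0,0,0,0,0,0,0,0,0,0,0,0,0,0]'; python3 m.py
```

```text
clock: 15.55
tcp_pos: [0.4448, -0.1022, 0.1]
ee_rot: [-0.001, -0.146, 0.989, 0.004]
contact_force: [-3.4, 10.0, 12.7]
width: 0.323
grasp_force: 10.0
16.83469613093297 17.74918354622626 0.06971565557654652
```

```bash
python3 -m inch '[0,0,0,0,0,0,0,0,0,0,0,0]' 110 | head -1; python3 -m inch '[0,0,-0.45,0,0,0,0,0,-0.45,0,0,0,0,0,-0.45,0,0,0,0,0,0,0,0,0.19,0,0,0,0,0,0.19,0,0,0,0,0,0.19,0,0,0,0,0,0.19,0,0,0,0,0,0.19,0,0,0,0,0,0.19,0,0,0,0,0,0.19,0,0,0,0,0,0.19,0,0,0,0,0,0.19]' 0;  python3 - <<'E'
from h import *
s=env.get_state();q=s["ee_rot"];M=R.from_quat([*q[1:],q[0]]).as_matrix()
print(s["q"],M.T@(np.array([.5447,-.1646,.165])-s["tcp_pos"])/.075)
E
```

```text
clock: 15.75
clock: 16.95
tcp_pos: [0.4455, -0.1086, 0.2]
ee_rot: [-0.0, 0.506, 0.862, -0.0]
contact_force: [-0.4, -0.1, 0.6]
width: 1.0
grasp_force: 0.0
[ 0.06842604  0.37271296  0.16713355  2.00461725 -0.08685007  0.77136389
  0.79532691] [-1.29606454  0.79186524  0.46605511]
```

```bash
python3 -m inch '[-0.43,0.26,0,0,0,0.15,-0.43,0.33,0,0,0,0,-0.43,0.38,0,0,0,0,0,0,0.24,0,0,0,0,0,0.24,0,0,0,0,0,0,0,0,0]'; cat > v.py <<'E'
from h import *
import sys
def prof(im,C,label):
    c=np.array([.51123,-.08091]);yaw=-.23381
    g=cv2.cvtColor(im,cv2.COLOR_BGR2GRAY).astype(np.float32)
    a=np.arange(18,43.01,.5);G=[]
    for r in(.0555,.057,.066,.070):
        t=yaw-np.pi/2+np.radians(a);P=np.c_[c[0]+r*np.cos(t),c[1]+r*np.sin(t),np.full(len(a),.034)]
        uv=proj(C,P).astype(np.float32);v=cv2.remap(g,uv[:,0].reshape(1,-1),uv[:,1].reshape(1,-1),1)[0]
        print(label,r,v.astype(int).tolist())
        w=np.clip(v-130,0,None)*(np.abs(a-29.5)<6);print("   centroid",(w*a).sum()/max(w.sum(),1e-9))
C5=[v for v in np.load("c5.npz").values()];C5[1]=float(C5[1])
prof(cv2.imread("pics/w5.png"),C5,"old")
C=cam("wrist");im=env.snapshot("wrist");cv2.imwrite("pics/"+sys.argv[1],im);prof(im,C,"new")
cv2.imwrite("pics/z"+sys.argv[1],cv2.resize(im[140:235,235:385],None,fx=5,fy=5,interpolation=cv2.INTER_NEAREST))
E
python3 v.py w6.png
```

```text
clock: 17.55
tcp_pos: [0.5508, -0.1654, 0.1614]
ee_rot: [-0.003, 0.554, 0.833, -0.001]
contact_force: [-1.4, -0.0, -0.3]
width: 0.999
grasp_force: 0.0
old 0.0555 [80, 80, 81, 81, 81, 81, 82, 82, 81, 81, 81, 83, 89, 112, 145, 175, 189, 194, 194, 194, 194, 192, 184, 169, 170, 162, 132, 103, 86, 82, 81, 81, 82, 85, 89, 93, 94, 92, 88, 87, 88, 92, 94, 95, 95, 94, 93, 93, 93, 93, 93]
   centroid 27.74076098351053
old 0.057 [81, 88, 112, 123, 130, 115, 98, 82, 80, 80, 80, 81, 88, 102, 150, 180, 194, 195, 195, 195, 196, 195, 192, 179, 192, 209, 142, 109, 92, 92, 93, 93, 93, 95, 95, 95, 95, 96, 96, 96, 99, 105, 132, 155, 175, 144, 116, 97, 94, 93, 92]
   centroid 28.025081657004424
old 0.066 [97, 109, 142, 200, 226, 175, 124, 98, 96, 95, 95, 95, 95, 95, 94, 95, 95, 93, 93, 93, 97, 125, 187, 233, 241, 226, 149, 106, 93, 93, 93, 93, 93, 93, 93, 93, 93, 93, 93, 94, 95, 104, 129, 180, 195, 169, 127, 97, 93, 93, 93]
   centroid 29.89445391504619
old 0.07 [95, 96, 96, 95, 95, 95, 95, 95, 94, 94, 94, 94, 94, 94, 95, 95, 95, 95, 96, 96, 101, 119, 175, 230, 243, 208, 148, 101, 95, 93, 93, 93, 93, 92,
[... 440 characters left out ...]
, 92, 112, 161, 186, 195, 195, 195, 196, 196, 192, 179, 145, 113, 94, 94, 95, 96, 96, 96, 96, 96, 96, 97, 98, 108, 134, 162, 177, 151, 118, 99, 95, 93, 93]
   centroid 29.65474844798507
new 0.066 [97, 107, 143, 206, 209, 176, 111, 98, 96, 96, 96, 96, 95, 95, 95, 94, 94, 93, 93, 93, 95, 121, 175, 236, 243, 219, 160, 107, 93, 93, 93, 93, 93, 93, 93, 93, 93, 93, 93, 93, 95, 103, 125, 175, 195, 164, 112, 94, 93, 93, 93]
   centroid 29.938324154588148
new 0.07 [95, 95, 95, 95, 95, 95, 95, 95, 95, 95, 95, 95, 95, 95, 95, 96, 96, 96, 96, 96, 98, 109, 164, 219, 243, 216, 135, 99, 94, 94, 94, 93, 93, 93, 93, 93, 93, 93, 93, 93, 93, 93, 93, 93, 93, 93, 93, 94, 94, 95, 95]
   centroid 29.90820126337227
```

```bash
python3 - <<'E'
from h import *
c=env.get_calibration("wrist");T=np.eye(4);T[:3,:3]=R.from_quat([.08,.997,0,.001]).as_matrix();T[:3,3]=[.5794,.0437,.1992];W=T@c["T_tool_cam"]
C=(c["camera_matrix"],c["k1"],W[:3,:3].T,-W[:3,:3].T@W[:3,3])
b=onz(C,(293,192),.078);l=np.array([.5112,-.0809])+R.from_euler("z",-10.3,degrees=True).as_matrix()[:2,:2]@[.034,.06]
d=b[:2]-l;print(b,l,np.hypot(*d),np.degrees(np.arctan2(d[1],d[0])))
a=np.arctan2(d[1],d[0])+np.radians(26.6);L=np.array([.5269,-.0137]);B=L+.062*np.array([np.cos(a),np.sin(a)]);print("now ball",B,np.degrees(a))
for n in("scene","side"):
    env.snapshot(n);C=cam(n)
    for x in env.boxes_of("knob",n)[:2]: print(n,x["confidence"],onz(C,x["box"][:2],.078),np.round(x["box"]),proj(C,[*B,.078]))
p=np.radians(np.degrees(a)-90);u=np.array([np.cos(p),np.sin(p)]);print("start tcp",B-.038*u,"yaw",np.degrees(p))
E
```

```text
[0.54178456 0.03258363 0.078     ] [ 0.55538022 -0.02794617] 0.06203788147938427 102.65917701639458
now ball [0.48766458 0.03430606] 129.2591770163946
scene 0.6 [0.5233693  0.00911178 0.078     ] [350. 241.  33.  21.] [[363.53085711 231.57580402]]
scene 0.32 [0.52845444 0.39720523 0.078     ] [527. 270.  69.  54.] [[363.53085711 231.57580402]]
start tcp [0.45824151 0.01025854] yaw 39.2591770163946
```

```bash
python3 -m inch '[0,0,-0.5,0,0,0,0,0,0,0,0,0.19,0,0,0,0,0,0.19,0,0,0,0,0,0.19,0,0,0,0,0,0.19,0,0,0,0,0,0.19,0,0,0,0,0,0.19,0,0,0,0,0,0.19,0,0,0,0,0,0.19,0,0,0,0,0,0.11,0,0,0,0,0,0]' 255;  python3 - <<'E'
from h import *
s=env.get_state();q=s["ee_rot"];M=R.from_quat([*q[1:],q[0]]).as_matrix()
print(s["q"],M.T@(np.array([.4582,.0103,.085])-s["tcp_pos"])/.075,np.degrees(np.arctan2(M[1,0],M[0,0]))%360)
E
```

```text
clock: 18.9
tcp_pos: [0.5531, -0.1654, 0.2024]
ee_rot: [0.0, 0.941, 0.338, 0.001]
contact_force: [0.2, 0.2, 0.8]
width: 0.104
grasp_force: 0.0
[-0.09226329  0.5863444   0.55672305  1.69766194 -0.3648152   0.96136089
 -0.28070444] [ 0.51139052 -2.61417873  1.56226676] 39.49114160859007
```

```bash
python3 -m inch '[0.102,-0.523,0,0,0,0,0.102,-0.523,0,0,0,0,0.102,-0.523,0,0,0,0,0.102,-0.523,0,0,0,0,0.102,-0.523,0,0,0,0,0,0,0,0,0,0,0,0,0.39,0,0,0,0,0,0.39,0,0,0,0,0,0.39,0,0,0,0,0,0.39,0,0,0,0,0,0,0,0,0]'
```

```text
clock: 20.0
tcp_pos: [0.4563, 0.0095, 0.0825]
ee_rot: [-0.001, 0.941, 0.338, -0.003]
contact_force: [-0.5, -0.0, 0.2]
width: 0.006
grasp_force: 0.0
```

```bash
python3 -m inch '[0.09,0,0,0,0,0,0.09,0,0,0,0,0,0.09,0,0,0,0,0,0.066,-0.02,0,0,0,0.102,0.066,-0.02,0,0,0,0.102]'; for i in 1 2; do python3 -m inch '[0.066,-0.02,0,0,0,0.102,0.066,-0.02,0,0,0,0.102]' | grep -E 'tcp|rot|cont'; done
```

```text
clock: 20.5
tcp_pos: [0.4804, 0.0313, 0.0857]
ee_rot: [0.0, 0.966, 0.26, 0.001]
contact_force: [0.3, -1.3, 0.3]
width: 0.004
grasp_force: 0.8
tcp_pos: [0.4875, 0.0385, 0.0856]
ee_rot: [0.001, 0.983, 0.182, 0.001]
contact_force: [-1.4, -2.5, -0.0]
tcp_pos: [0.4954, 0.0442, 0.0855]
ee_rot: [0.001, 0.995, 0.102, 0.0]
contact_force: [-1.8, -2.3, 1.0]
```

```bash
cat > t.py <<'E'
from h import *
s=env.get_state();d=s["tcp_pos"][:2]-[.5269,-.0137];a=np.degrees(np.arctan2(d[1],d[0]))-16.6;f=s["contact_force"]
q=s["ee_rot"];M=R.from_quat([*q[1:],q[0]]).as_matrix();p=np.radians(a-90)
print("t %.2f arm %.1f turned %.2f r %.1f push %.1f radial %.1f toolyaw-push %.1f z %.4f"%(s["clock"],a,np.radians(129.3-a),1000*np.hypot(*d),-(f[0]*np.cos(p)+f[1]*np.sin(p)),f[0]*np.cos(p+np.pi/2)+f[1]*np.sin(p+np.pi/2),np.degrees(np.arctan2(M[1,0],M[0,0]))-(a-90),s["tcp_pos"][2]))
E
python3 t.py; for i in 1 2 3; do python3 -m inch '[0.066,-0.02,0,0,0,0.102,0.066,-0.02,0,0,0,0.102]' >/dev/null; python3 t.py; done
```

```text
t 20.90 arm 101.9 turned 0.48 r 65.9 push 2.3 radial -1.9 toolyaw-push -0.2 z 0.0855
t 21.10 arm 93.6 turned 0.62 r 66.6 push 3.6 radial -2.6 toolyaw-push -1.1 z 0.0854
t 21.30 arm 85.5 turned 0.76 r 67.1 push 4.2 radial -2.7 toolyaw-push -2.1 z 0.0852
t 21.50 arm 77.3 turned 0.91 r 67.6 push 4.8 radial -3.2 toolyaw-push -3.1 z 0.0850
```

```bash
for i in 1 2; do python3 -m inch '[0.066,-0.01,0,0,0,0.102,0.066,-0.01,0,0,0,0.102]' >/dev/null; python3 t.py; done;  python3 -m inch '[0.066,-0.01,0,0,0,0.102]' >/dev/null; python3 t.py
```

```text
t 21.70 arm 69.3 turned 1.05 r 67.5 push 5.6 radial -2.4 toolyaw-push -4.2 z 0.0849
t 21.90 arm 61.2 turned 1.19 r 67.3 push 7.6 radial -0.0 toolyaw-push -5.2 z 0.0849
t 22.00 arm 57.1 turned 1.26 r 67.1 push 7.9 radial 0.4 toolyaw-push -5.7 z 0.0850
```

```bash
python3 -m inch '[0.066,-0.01,0,0,0,0.11,0.066,-0.01,0,0,0,0.11]' >/dev/null; python3 t.py
```

```text
t 22.20 arm 48.8 turned 1.40 r 67.0 push 8.4 radial 2.2 toolyaw-push -7.3 z 0.0850
```

```bash
python3 -m inch '[0.066,-0.01,0,0,0,0.12]' >/dev/null; python3 t.py;python3 -m inch '[0.066,-0.01,0,0,0,0.12]' >/dev/null; python3 t.py
```

```text
t 22.30 arm 44.7 turned 1.48 r 66.9 push 9.3 radial 3.3 toolyaw-push -8.5 z 0.0850
t 22.40 arm 40.5 turned 1.55 r 66.9 push 9.6 radial 3.3 toolyaw-push -9.7 z 0.0851
```

Both indications agree: push is about 10 N, and the knob has turned about 1.05 rad past the bite. I'll back off and check the head angle.

```bash
python3 -m inch '[-0.2,0,0,0,0,0,-0.2,0,0,0,0,0,0,0,-0.5,0,0,0,0,0,-0.5,0,0,0,0,0,-0.5,0,0,-0.19,0,0,0,0,0,-0.19,0,0,0,0,0,-0.19,0,0,0,0,0,-0.19,0,0,0,0,0,-0.19,0,0,0,0,0,-0.19,0,0,0,0,0,-0.19,0,0,0,0,0,-0.19]' 0; python3 -m inch '[0,0,0,0,0,-0.19,0,0,0,0,0,-0.19,0,0,0,0,0,-0.19,0,0,0,0,0,-0.19,0,0,0,0,0,-0.19,0,0,0,0,0,-0.19,0,0,0,0,0,-0.19,0,0,0,0,0,-0.19,0,0,0,0,0,-0.12,0,0,0,0,0,0]'; python3 - <<'E'
from h import *
s=env.get_state();q=s["ee_rot"];M=R.from_quat([*q[1:],q[0]]).as_matrix()
print(s["q"],M.T@(np.array([.5447,-.1646,.165])-s["tcp_pos"])/.075,np.degrees(np.arctan2(M[1,0],M[0,0])))
E
```

```text
clock: 23.6
tcp_pos: [0.5484, 0.0614, 0.1974]
ee_rot: [0.0, 0.996, 0.084, 0.0]
contact_force: [0.1, -0.1, -0.1]
width: 0.972
grasp_force: 0.0
clock: 24.6
tcp_pos: [0.5485, 0.0611, 0.1974]
ee_rot: [0.0, 0.749, 0.663, 0.0]
contact_force: [-0.9, -0.7, 0.4]
width: 1.001
grasp_force: 0.0
[-0.39722599  0.52593131  0.37804712  1.77074103 -0.24087928  0.88974362
 -0.03506422] [-2.99278339  0.31569759  0.43211661] 83.00997576009905
```

```bash
python3 -m inch '[-0.5,0.053,0,0,0,0,-0.5,0.053,0,0,0,0,-0.5,0.053,0,0,0,0,-0.5,0.053,0,0,0,0,-0.5,0.053,0,0,0,0,-0.5,0.053,0,0,0,0,0,0,0.22,0,0,-0.19,0,0,0.22,0,0,-0.19,0,0,0,0,0,-0.19,0,0,0,0,0,-0.08,0,0,0,0,0,0]'; python3 v.py w7.png | grep -A1 new | grep -v old
```

```text
clock: 25.7
tcp_pos: [0.5447, -0.1654, 0.1641]
ee_rot: [0.0, 0.558, 0.83, -0.0]
contact_force: [-0.5, 0.2, -0.0]
width: 0.999
grasp_force: 0.0
new 0.0555 [79, 79, 80, 81, 81, 81, 81, 81, 81, 81, 81, 81, 81, 81, 81, 81, 81, 87, 102, 143, 180, 192, 194, 193, 192, 192, 192, 188, 165, 134, 106, 96, 94, 94, 94, 94, 93, 92, 89, 89, 91, 94, 94, 95, 94, 93, 92, 92, 92, 92, 93]
   centroid 29.890882117851337
new 0.057 [80, 86, 103, 118, 123, 113, 96, 82, 79, 79, 79, 79, 80, 80, 80, 81, 81, 82, 98, 129, 176, 189, 194, 194, 194, 195, 196, 189, 168, 131, 108, 96, 94, 94, 95, 95, 95, 95, 95, 95, 99, 108, 134, 159, 169, 148, 118, 98, 94, 93, 92]
   centroid 29.977790484187885
new 0.066 [97, 104, 143, 175, 191, 165, 117, 98, 95, 95, 95, 95, 95, 94, 94, 93, 93, 93, 93, 93, 98, 121, 173, 227, 242, 215, 151, 105, 95, 92, 92, 92, 92, 93, 92, 92, 92, 93, 93, 93, 95, 106, 140, 174, 190, 158, 123, 99, 93, 93, 92]
   centroid 29.92159021871203
new 0.07 [95, 95, 95, 95, 94, 94, 94, 94, 94, 94, 94, 94, 94, 94, 94, 94, 94, 95, 95, 95, 97, 120, 173, 232, 242, 227, 152, 107, 94, 92, 93, 93, 93, 92, 92, 92, 92, 92, 92, 92, 92, 92, 92, 92, 92, 93, 93, 93, 94, 94, 94]
   centroid 29.93718890275116
```

View pics/zw7.png

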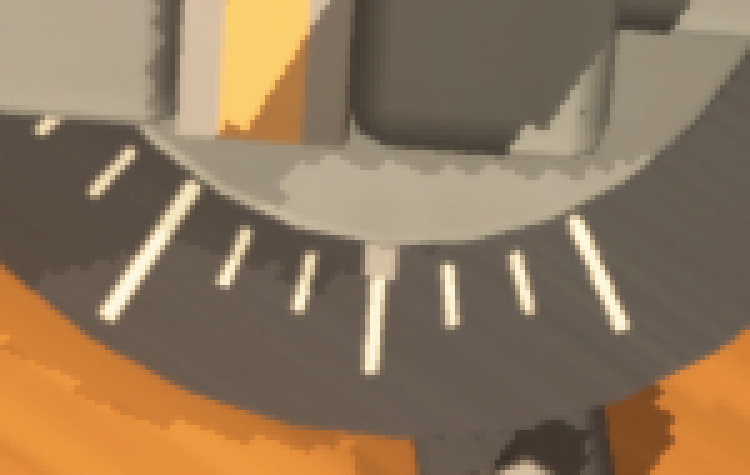

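The pointer at crop (380,262) sits right on the 30-degree line, crop (372-377, 275-375). The hand is clear of everything, so I'm handing in.

```bash
python3 -c "
from rig import env
print(env.job_done())"
```

```text
the job is handed in; nothing more can be done
None
```

The job is handed in, with no verdict returned: the pointer stands on the 30-degree line (measured within about 0.1°) and the knob was tightened to about 10 N of push at the ball, about 1.05 rad past the bite (estimated 63 N of clamp force). The arm never went near the pots and tools, though I didn't re-measure their positions.

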